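Bolt down the damp chest's lid

ROBOT

A 6-joint arm with a two-finger parallel gripper is mounted at the origin on the work surface. World frame = base frame: x ahead of the robot, y to its left, z up, the work surface at z = 0. Lengths are in m, angles in rad, forces in N, time in s.
With the tool pointing down it reaches from about 0.375 to 0.75 m from the base axis. Payload 9 kg.
Tool frame: the origin (TCP) lies where the fingers leave the gripper's body, on its centre line; the fingertips stand 73 mm ahead of it and the grasp point (between the pads) lies 54 mm ahead of it; z points along the fingers, y is the line along which they close (so a half turn about z gives the same grasp; the last joint's range is limited). The gripper opens to 85 mm and grips with 20 to 120 N. Pads are 22 mm wide; open, the fingers measure 114 mm over their backs; the gripper's body (76 mm by 85 mm) begins 54 mm behind the grasp point. The pads swing forward as they close: fully open they stand 13 mm farther back than shut.
Start: joints at [-0.218, 0.104, 0.097, 1.564, 0, 1.353], TCP at [0.6, 0, 0.304] pointing down, gripper open.
Joint ranges: [-2.99, 2.99], [-0.84, 1.86], [-1.1, 1.16], [-1.84, 2.11], [-1.51, 1.56], [-3.14, 3.14]. Speed limits (rad/s): [2.22, 2.22, 2.57, 3.14, 3.14, 3.14].

INTERFACE

Orientations are given as a unit quaternion [x, y, z, w].
In Python, from station import arm gives the robot as it stands.
- The arm moves only by the tool carry_out, never from a script. Its argument "targets" is a list of rows, each a list of 2 entries, a list of its own where there are three numbers: the shift along the tool's x, y, z in mm, then the turn about the tool's z in rad. A call has 1 to 8 rows; each row is the pose to reach, as a shift and turn from the pose commanded when the call began, along the tool's axes at that moment; what a row does not reach only later rows make up. A row lasts 1/12 s, in which the tool goes at most 41.7 mm and 7.16 degrees, less where a joint would pass 70% of its speed; a pose out of reach is approached as far as the arm can. A call with a gripper value outside its range is refused whole. "fingers" is the opening in per cent of the stroke, from 0 (shut) to 100 (fully open), set as the call begins (left out, the last holds). The fingers move at their own pace and stop on an object; "squeeze" is the grip in N (left out, the last holds). Time passes only in rows, so rows that repeat a pose let the fingers close. It gives the time, the measured TCP pose, the force, the opening and the grip force at its end, in the units of the state.
- arm.state(): the state, without advancing time (a new reading comes with each control period).
- arm.grab_frame(name): name is "scene" or "side" or "wrist"; returns a dict with "color" (480x640x3 uint8, red, green, blue), "K" (3x3 intrinsics, pixels), "xyz" and "orientation" of the camera in the world; the wrist camera has in their place "tool_from_camera" (4x4, takes a point from camera to tool coordinates, whose origin is the TCP and whose axes are the flange's). Camera axes: x right, y up, looking along -z (the intrinsics and any distortion apply to the point x, -y, -z); pixel columns grow to the right and rows downward; lengths in m; the calibration is good to about 2 mm. The wrist camera is an equidistant fisheye: a pixel r from the principal point sees the ray r / f radians off the axis. A picture is of the moment at which its call begins: read the wrist's pose just before it. There is no depth.
- arm.sign_off(): hands the job in; it is judged then, once.
The state is a dict: "t": time; "joint_pos": joint angles; "qvel": joint speeds; "tau": joint torques, N m; "ee_pos": TCP position; "orientation": TCP orientation; "force": force on the tool from outside, world axes, zero at the start; "torque": the same for the moment, N m; "finger_gap": finger opening in m; "finger_force": force on a finger pad.
Only numpy, scipy, OpenCV 4.12 (cv2) and the standard library are available. Lean on these libraries where they do the work, as an engineer would, in place of code of your own. Each camera call takes 0.05 s, during which the arm holds its last target. There are 200 camera calls.

TASK

Shut the plywood damp chest: its lid is held up a little by the rubber seal, so lean on it while you slide the barrel bolt across right through the keeper, then find by feel where the bolt's handle drops into its notch and fold it fully down so that the lid stays bolted by itself. Leave the jar, the cup and the rib on the chest where they are.

Things in the scene. Friction and masses are not known exactly. Their poses are not given: they have to be found in the camera images.
- chest: Plywood damp chest, fixed: 320 (x) x 500 (y) x 150 mm high. Origin: centre of its underside; x to its back, y to its left, z up. Its top: right of y = -82 mm a fixed deck, 150 mm up; left of y = -78 mm a hinged lid, flush with the deck when pressed shut. The steel barrel bolt lies along the line x = -60 mm, parallel to y. A pull handle, 31 mm high, stands on the lid at x = +90 mm.
- lid (a joint): Lid angle (rad), hinged at the chest's left edge (y = 250 mm): 0 = pressed shut on the wooden rim, a hard stop. A rubber seal under the right edge springs it up to about 0.02 to 0.03 (edge 6 to 10 mm high; weight varies). Pressing it shut takes 8 to 14 N at the bolt; let go, it rises. With the lid up the rod butts on the keeper; it enters with the lid below about 0.006.
- bolt (a joint): How far the rod is slid to the keeper (chest's -y), m: 0 = withdrawn, 0.070 = hard stop (the collar meets the front strap). About 4 N; stays where left. Its end meets the keeper at 0.030. The handle goes down only where it faces the notch: somewhere from 0.0505 to 0.0665, different each time, with 3.5 mm of room either way; elsewhere it strikes the upstand.
- handle (a joint): Handle angle about the rod (rad): 0 = upright from the lid, growing as it leans to the chest's front (-x); 1.57 = level, fully down in the notch. It leans back to -0.35 at most. Away from the notch it stops on the upstand at about 1.0 (1.15 on a corner of the notch). Stays where left (about 1 N at the knob moves it).
- root (a point): On the rod's axis, mid collar of the handle, 16 mm above the lid's face; moves with the rod; axes as the chest's. Rod 14 mm in diameter, from 105 mm ahead (-y) to 128 mm behind. Collar 21 mm in diameter, 16 mm long. Guide straps on the lid, 28 mm high, at chest y -61 to -43 and +85 to +103 mm. Between collar and rear strap the rod lies bare and can be pressed from above.
- knob (a point): Centre of the steel ball knob, 18 mm in diameter, at the handle's end, 41 mm from the rod's axis. The handle's shaft is 10 mm in diameter.
- plate (a point): Usual place of the notch's middle, at the upstand's top edge: a steel upstand 3 mm thick, 26 mm high on the lid, parallel to the rod, 24 mm in front (-x) of its axis. It is screwed on through slots, so the 17 mm wide notch (open upwards) lies up to 8 mm to either side along y: feel or look for it. It runs 38 mm to -y, 75 mm to +y of its notch. The folded handle passes through, knob outside.
- keeper (a point): Middle of the keeper's mouth, at the rod axis's height with the lid shut. A steel staple fixed on the deck, 30 mm wide (x), 24 mm long (to -y from here), its top 29 mm above the deck; 2 mm of room over the rod.
- jar: Small round jar of slip, 60 mm in diameter, 62 mm high, standing on the deck towards the back. Origin: centre of its underside. Not to be moved.
- rib: Flat wooden potter's rib, 50 x 95 x 6 mm, lying on the deck towards the front. Origin: centre of its underside. Not to be moved.
- cup: Small open clay cup, 56 mm in diameter, 45 mm high, standing on the deck between jar and rib. Origin: centre of its underside. Not to be moved.

How it is judged:
On the way:
1. the lid is pressed down and the rod is fully across under the keeper, the handle not yet down (value of joint bolt above 0.044 m and value of joint lid below 0.014 rad and value of joint handle below 1.2 rad), for 0.1 s.
At the end, for the whole second after the job is handed in: The rod is across under the keeper (slid more than 44 mm), the handle lies down in its notch (more than 1.4 rad), the lid is kept shut by the bolt (below 0.014 rad) and at rest, and the jar, the cup and the rib are each within 30 mm of where they were (value of joint bolt above 0.044 m and value of joint lid below 0.014 rad and value of joint handle above 1.4 rad and velocity of joint lid below 0.02 rad/s and velocity of joint bolt below 0.01 m/s and distance of each of jar, rib, cup from where it was at the start of the episode below 0.03 m); the robot touches nothing.
It fails at once if the jar, the cup or the rib is moved more than 30 mm (distance of any of jar, rib, cup from where it was at the start of the episode above 0.03 m).
It also fails if it takes over 72 s, if anything falls off the work surface, if the arm or the gripper's body presses on something with over 40 N, if the wrist force passes 120 N, or if a joint passes its speed limit or range.

## Working session

There is one attempt and no reset: what is moved stays moved. The work goes in short steps, Python scripts to look and compute and a tool call to move; the robot and the scene stay as the last step left them, time stands still between calls to the robot, and variables do not carry over. Pictures are saved under pics/ and viewed, at most 13 in all, crops included, and the job is handed in when it is done.

Besides the shell and the picture viewer there is one more tool, called after "Emit:" as name(argument=value, ...), one argument or row to a line, values as JSON. carry_out: Moves the arm, as the interface text tells. Its arguments: {"type":"object","properties":{"targets":{"type":"array"},"fingers":{"type":"number"},"squeeze":{"type":"number"}},"required":["targets"]}

```bash
mkdir -p pics; ls
python3 - <<'E'
from station import arm
import cv2,json,numpy as np
s=arm.state();print(s)
for n in("scene","side"):
    f=arm.grab_frame(n);cv2.imwrite(f"pics/{n}0.png",f["color"][:,:,::-1])
    print(n,f["K"],f["xyz"],f["orientation"])
    np.savez(f"{n}.npz",K=f["K"],p=f["xyz"],q=f["orientation"])
E
```

```text
pics
{'t': 0.0, 'joint_pos': array([-2.17646481e-01,  1.04726380e-01,  9.64653276e-02,  1.56393176e+00,
       -1.67620565e-05,  1.35312099e+00]), 'qvel': array([-0.00205651, -0.00147935, -0.00131231,  0.00090143, -0.00075778,
       -0.00149228]), 'tau': array([ 7.03431251e-04, -5.56934094e+01,  5.03644359e+01,  1.70058967e-02,
       -2.22691165e-04, -8.28643181e-07]), 'ee_pos': array([5.99748510e-01, 9.33022623e-05, 3.03104251e-01]), 'orientation': array([ 7.07096404e-01,  7.07116814e-01, -3.82528024e-04, -5.84193712e-04]), 'force': array([-0.49926871, -0.28977444, -0.65277409]), 'torque': array([-0.03021425,  0.01097549, -0.0464505 ]), 'finger_force': 0.0, 'finger_gap': 0.08557996727035676}
scene [[473.24432647   0.         318.02591191]
 [  0.         473.24432647 228.44589572]
 [  0.           0.           1.        ]] [ 0.99495326 -0.55207376  0.74672937] [0.40069803 0.12941401 0.25673121 0.86993229]
side [[553.92117724   0.         322.52088096]
 [  0.         553.92117724 236.60671977]
 [  0.           0.           1.        ]] [0.33209354 0.62102151 0.75144029] [-0.08294248  0.37059188  0.9025544  -0.20292302]
```

View pics/scene0.png

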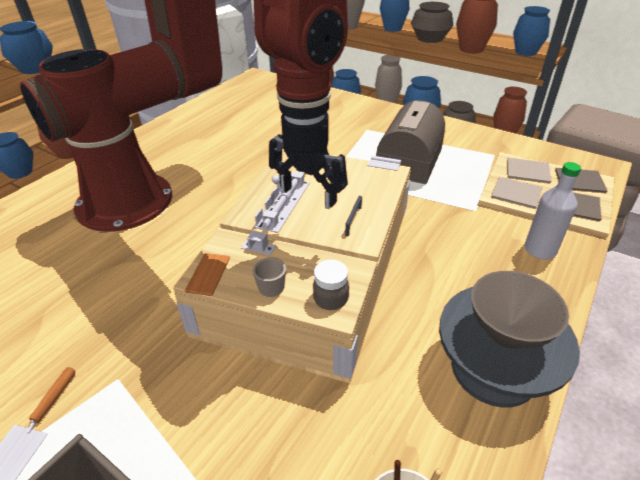

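View pics/side0.png

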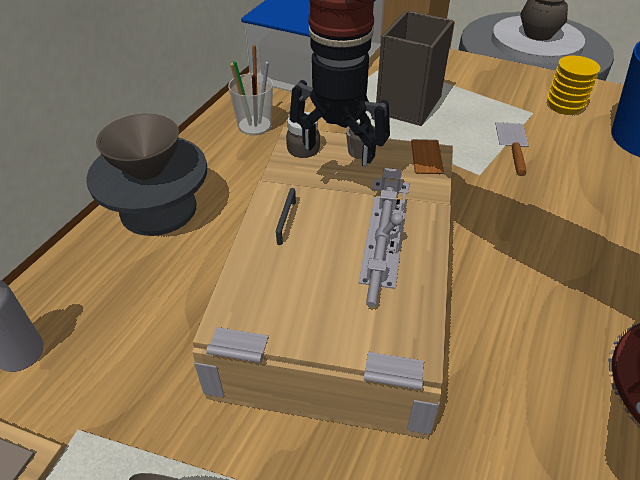

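The scene view shows the deck corners near (182,288) and (352,348). The side view shows the bolt running from about (372,300) to (392,175), with the knob near (397,217). I'll enlarge both.

Run:
```python
import cv2
a=cv2.imread("pics/side0.png")[140:330,330:470];cv2.imwrite("pics/side_c.png",cv2.resize(a,None,fx=3.15,fy=3.15,interpolation=cv2.INTER_CUBIC))
b=cv2.imread("pics/scene0.png")[150:390,170:430];cv2.imwrite("pics/scene_c.png",cv2.resize(b,None,fx=2.5,fy=2.5,interpolation=cv2.INTER_CUBIC))
```

```text
(no output)
```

View pics/side_c.png

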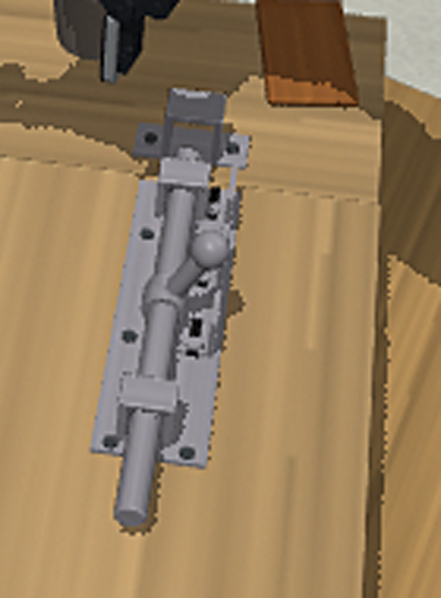

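View pics/scene_c.png

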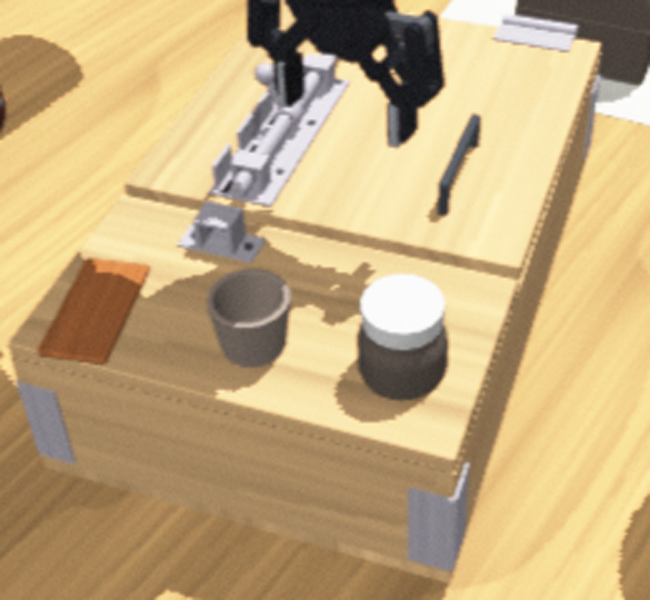

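```bash
cat > h.py <<'E'
import numpy as np
from scipy.optimize import least_squares
from scipy.spatial.transform import Rotation as R
C={n:np.load(n+".npz") for n in("scene","side")}
def proj(n,P):
    c=C[n];v=R.from_quat(c["q"]).inv().apply(np.atleast_2d(P)-c["p"]);K=c["K"]
    return np.c_[K[0,2]+K[0,0]*v[:,0]/-v[:,2],K[1,2]+K[1,1]*-v[:,1]/-v[:,2]]
def lidpt(x,y,h,th): # h above lid face
    r=250-y; return [x,250-r*np.cos(th)+h*np.sin(th),150+h*np.cos(th)+r*np.sin(th)]
def w(p,P): return R.from_euler("z",p[2]).apply(np.atleast_2d(P)/1000)+[p[0],p[1],0]
def unproj(n,uv,z):
    c=C[n];K=c["K"];d=R.from_quat(c["q"]).apply([(uv[0]-K[0,2])/K[0,0],-(uv[1]-K[1,2])/K[1,1],-1]);return c["p"]+d*(z-c["p"][2])/d[2]
E
cat > fit.py <<'E'
from h import *
def model(p):
    x,y,a,b,hd,th=p; ry=35-b*1000
    kn=lidpt(-60-41*np.sin(hd),ry,16+41*np.cos(hd),th)
    return [("scene",[-160,-250,150],(176.8,286)),("scene",[160,-250,150],(353.2,336)),("scene",[160,250,150],(409.6,166.8)),
     ("side",[-160,-250,150],(452.5,144.8)),
     ("side",lidpt(-60,ry,16,th),(381.7,234.3)),("side",kn,(397,218.4)),("side",lidpt(-60,ry+128,16,th),(371.3,304.5)),
     ("scene",lidpt(-60,ry-105,16,th),(170+240/2.5,150+183/2.5)),("scene",[-60,-100,179],(170+222/2.5,150+212/2.5))]
def res(p):
    return np.r_[np.concatenate([(proj(n,w(p,P))[0]-uv) for n,P,uv in model(p)]),(p[5]-.025)*300,p[3]*300]
s=least_squares(res,[.6,0,0,0,.5,.025],loss="soft_l1");p=s.x
print(np.round(p,4));print(np.round(s.fun[:18].reshape(-1,2),1))
for nm,P in dict(root=[-60,35-p[3]*1e3,166],knob=model(p)[5][1],keeper=[-60,-100,166],plate=[-60-24,-23.5,176]).items():print(nm,np.round(w(p,P)[0],4))
np.save("p.npy",p)
E
python3 fit.py; python3 -c "
from h import *
for uv in((170+402/2.5,150+300/2.5),):print('jar top',unproj('scene',uv,.212))
print('cup',unproj('scene',(170+250/2.5,150+292/2.5),.195))
print(R.from_quat([ 7.07096404e-01,  7.07116814e-01,0,0]).as_matrix().round(3))"
```

```text
[0.5646 0.0475 0.257  0.0036 0.457  0.0285]
[[-4.4  2.8]
 [-0.2 -0.3]
 [ 1.5 -0.6]
 [ 0.  -1.5]
 [ 0.5  0.7]
 [-0.2  0.5]
 [ 0.   0. ]
 [ 0.   2.2]
 [ 1.2 -2. ]]
root [0.4986 0.0626 0.166 ]
knob [0.4807 0.0595 0.209 ]
keeper [ 0.532  -0.0645  0.166 ]
plate [0.4893 0.0034 0.176 ]
jar top [ 0.71125256 -0.10391736  0.212     ]
cup [ 0.61335455 -0.13706962  0.195     ]
[[-0.  1.  0.]
 [ 1.  0.  0.]
 [ 0.  0. -1.]]
```

Emit:
carry_out(
  targets=[
    [[10,-20,0],0.12],
    [[20,-40,0],0.24],
    [[30,-60,0],0.36],
    [[40,-80,0],0.48],
    [[50,-100,0],0.6],
    [[59,-119,0],0.72],
    [[59,-119,0],0.84],
    [[59,-119,0],0.96],
  ],
  fingers=70,
)

```text
t: 0.77
ee_pos: [0.4802, 0.0596, 0.3039]
orientation: [0.954, 0.298, 0.0, 0.0]
force: [1.0, 0.4, 0.6]
finger_gap: 0.0598
finger_force: 0.0
```

Emit:
carry_out(
  targets=[
    [[0,0,0],0.12],
    [[0,0,0],0.24],
    [[0,0,0],0.354],
    [[0,0,0],0.354],
  ],
)

```text
t: 1.1
ee_pos: [0.4809, 0.059, 0.3036]
orientation: [0.992, 0.125, -0.0, -0.0]
force: [0.6, 0.1, 0.3]
finger_gap: 0.0596
finger_force: 0.0
```

Run:
```python
from station import arm
import cv2,numpy as np
from scipy.spatial.transform import Rotation as R
s=arm.state();print(s["t"],s["ee_pos"],R.from_quat(s["orientation"]).as_matrix().round(3),s["force"],s["finger_gap"],s["joint_pos"])
f=arm.grab_frame("wrist");cv2.imwrite("pics/w1.png",f["color"][:,:,::-1]);print(f["K"],f["tool_from_camera"])
np.savez("wrist.npz",K=f["K"],T=f["tool_from_camera"],ee=s["ee_pos"],q=s["orientation"])
```

```text
1.1 [0.48087014 0.05903955 0.30360128] [[ 0.969  0.249 -0.   ]
 [ 0.249 -0.969  0.   ]
 [-0.    -0.    -1.   ]] [0.5943702  0.10446621 0.34707445] 0.0596069542328197 [-1.48629807e-01 -2.49144019e-01 -2.40949343e-01  1.57943368e+00
 -1.11832583e-05  2.74132173e+00]
[[371.64829954   0.         326.90316619]
 [  0.         371.64829954 237.26468438]
 [  0.           0.           1.        ]] [[ 1.23195851e-03  9.47053105e-01  3.21074601e-01  8.33150856e-02]
 [ 9.99999001e-01 -9.44412707e-04 -1.05130800e-03 -1.00804485e-03]
 [-6.92417576e-04  3.21075575e-01 -9.47053322e-01 -6.98467111e-02]
 [ 0.00000000e+00  0.00000000e+00  0.00000000e+00  1.00000000e+00]]
```

View pics/w1.png

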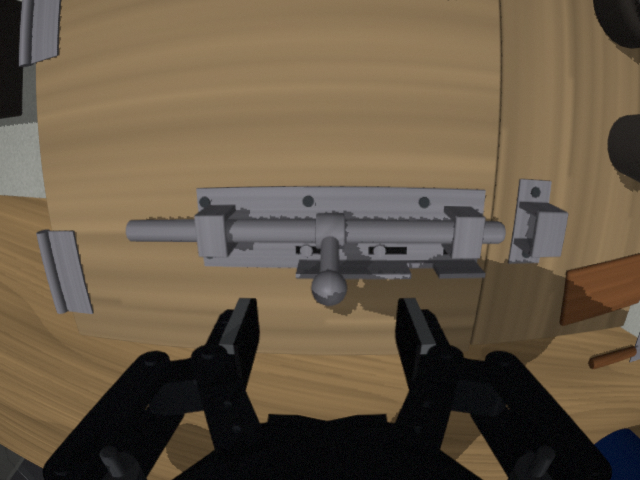

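The wrist view shows the knob at (329,288), the collar at (330,230), and the notch gap in the upstand from about col 410 to 433 at row 266. The rod tip is near (503,233).

```bash
cat >> h.py <<'E'
def wray(u,v,z,f="wrist.npz"):
    d=np.load(f);K=d["K"];a=np.array([u-K[0,2],v-K[1,2]]);r=np.hypot(*a);t=r/K[0,0]
    c=np.r_[np.sin(t)*a[0]/r,-np.sin(t)*a[1]/r,-np.cos(t)]
    Rt=R.from_quat(d["q"]);T=d["T"];o=Rt.apply(T[:3,3])+d["ee"];v=Rt.apply(T[:3,:3]@c);P=o+v*(z-o[2])/v[2]
    return P, Rt.inv().apply(P-d["ee"])*1000
E
python3 - <<'E'
from h import *
for n,u,v,z in[("knob",329,288,.209),("collar",330,230,.1725),("collartop",330,217,.18),("notchL",410,263,.183),("notchR",433,263,.183),("upL",297,262,.181),("upR",484,262,.183),("rodtip",503,233,.175),("rodend",127,231,.170),("keep mouth top near",537,208,.179),("keep base",516,262,.152)]:
    P,t=wray(u,v,z);print(n,P.round(4),t.round(1))
E
```

```text
knob [0.482  0.0591 0.209 ] [ 1.1  0.2 94.6]
collar [0.5    0.063  0.1725] [ 19.5   1.  131.1]
collartop [0.5094 0.0655 0.18  ] [ 29.3   0.9 123.6]
notchL [0.4957 0.0152 0.183 ] [  3.5  46.2 120.6]
notchR [0.4989 0.0019 0.183 ] [  3.3  59.8 120.6]
upL [0.4797 0.0769 0.181 ] [  3.4 -17.6 122.6]
upR [ 0.507  -0.0293  0.183 ] [  3.4  92.1 120.6]
rodtip [ 0.5256 -0.0391  0.175 ] [ 18.9 106.2 128.6]
rodend [0.4668 0.1877 0.17  ] [  18.4 -128.1  133.6]
keep mouth top near [ 0.5472 -0.054   0.179 ] [ 36.2 126.  124.6]
keep base [ 0.5042 -0.0725  0.152 ] [-10.1 133.3 151.6]
```

Emit:
carry_out(
  targets=[
    [[1,0,10],0],
    [[1,0,20],0],
    [[1,0,28],0],
    [[1,0,32],0],
    [[1,0,32],0],
  ],
  fingers=50,
)

```text
t: 1.57
ee_pos: [0.4813, 0.0594, 0.2701]
orientation: [0.992, 0.128, -0.001, -0.0]
force: [-0.4, 0.1, 0.4]
finger_gap: 0.0427
finger_force: 0.0
```

Emit:
carry_out(
  targets=[
    [[0,0,0],0],
    [[0,0,0],0],
    [[0,0,0],0],
    [[0,0,0],0],
    [[0,0,0],0],
    [[0,0,0],0],
    [[0,0,0],0],
    [[0,0,0],0],
  ],
  fingers=0,
  squeeze=50,
)

```text
t: 2.23
ee_pos: [0.4822, 0.0591, 0.2721]
orientation: [0.992, 0.128, 0.0, 0.0]
force: [-0.4, -2.9, 2.0]
finger_gap: 0.0143
finger_force: 48.8
```

Run:
```python
from station import arm
import cv2
f=arm.grab_frame("wrist");a=f["color"][180:400,200:460,::-1];cv2.imwrite("pics/w2.png",cv2.resize(a,None,fx=2.5,fy=2.5,interpolation=cv2.INTER_CUBIC))
```

```text
(no output)
```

View pics/w2.png

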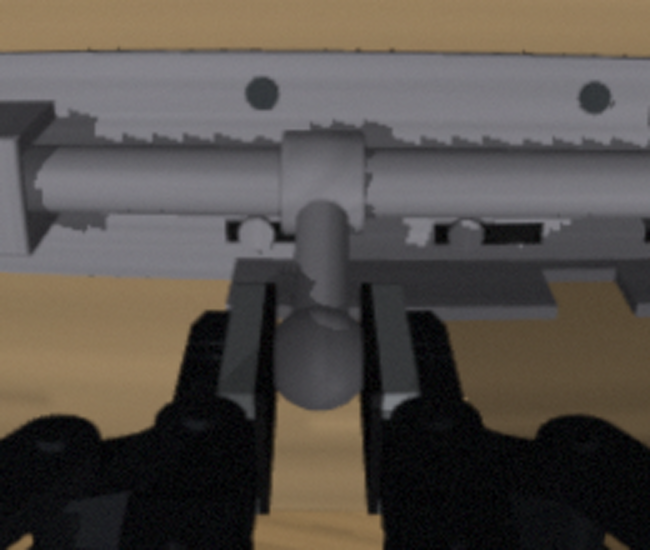

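The knob sits centred between the pads. Next I raise the handle nearly upright and lean on it.

Emit:
carry_out(
  targets=[
    [[5,0,-2],0],
    [[10,0,-3],0],
    [[14,0,-4],0],
    [[14,0,-4],0],
    [[14,0,-2],0],
    [[14,0,0],0],
    [[14,0,2],0],
    [[14,0,2],0],
  ],
)

```text
t: 2.95
ee_pos: [0.4958, 0.0624, 0.2707]
orientation: [0.992, 0.128, 0.001, 0.001]
force: [0.8, -3.9, 8.8]
finger_gap: 0.0127
finger_force: 58.7
```

Emit:
carry_out(
  targets=[
    [[0,0,1.5],0],
    [[0,0,3],0],
    [[0,0,4.5],0],
    [[0,0,4.5],0],
    [[0,0,4.5],0],
  ],
)

```text
t: 3.37
ee_pos: [0.496, 0.0623, 0.2692]
orientation: [0.992, 0.128, 0.002, 0.001]
force: [-6.5, -3.2, 26.4]
finger_gap: 0.0135
finger_force: 59.7
```

Emit:
carry_out(
  targets=[
    [[0,4,0],0],
    [[0,8,0],0],
    [[0,12,0],0],
    [[0,16,0],0],
    [[0,20,0],0],
    [[0,24,0],0],
    [[0,26,0],0],
    [[0,26,0],0],
  ],
)

```text
t: 4.03
ee_pos: [0.5024, 0.0375, 0.2692]
orientation: [0.992, 0.128, 0.002, 0.001]
force: [-7.4, 0.8, 26.8]
finger_gap: 0.0131
finger_force: 59.8
```

Emit:
carry_out(
  targets=[
    [[0,4,0],0],
    [[0,8,0],0],
    [[0,12,0],0],
    [[0,12,0],0],
  ],
)

```text
t: 4.37
ee_pos: [0.5055, 0.0257, 0.2692]
orientation: [0.992, 0.128, 0.002, 0.001]
force: [-7.0, -1.0, 26.4]
finger_gap: 0.0134
finger_force: 59.8
```

Emit:
carry_out(
  targets=[
    [[0,4,0],0],
    [[0,8,0],0],
    [[0,11,0],0],
    [[0,11,0],0],
    [[0,11,0],0],
    [[0,11,0],0],
  ],
)

```text
t: 4.87
ee_pos: [0.5082, 0.0152, 0.2692]
orientation: [0.992, 0.128, 0.002, 0.001]
force: [-7.2, -0.1, 26.5]
finger_gap: 0.0133
finger_force: 59.7
```

Run:
```python
from station import arm
import cv2,numpy as np
s=arm.state();print(s["ee_pos"],s["force"])
f=arm.grab_frame("wrist");a=f["color"][180:330,180:500,::-1];cv2.imwrite("pics/w3.png",cv2.resize(a,None,fx=2.5,fy=2.5,interpolation=cv2.INTER_CUBIC))
np.savez("wrist.npz",K=f["K"],T=f["tool_from_camera"],ee=s["ee_pos"],q=s["orientation"])
```

```text
[0.50822423 0.01523247 0.26918752] [-7.16336408 -0.05140154 26.45236011]
```

View pics/w3.png

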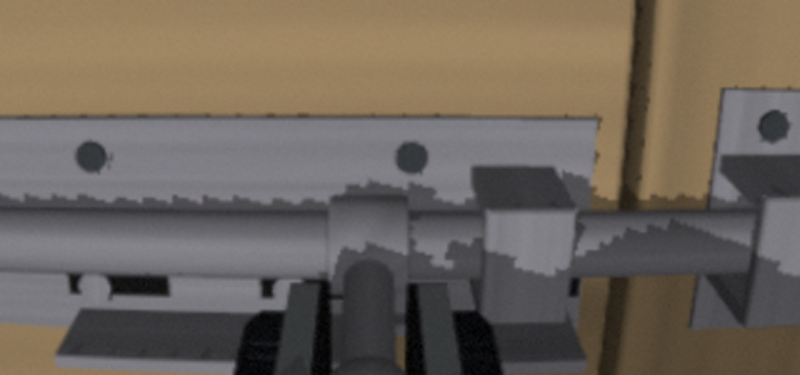

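The rod is inside the keeper. The upstand's ends are at crop (58,360) and (585,365), so I can work out where the notch lies relative to the handle.

Run:
```python
from h import *
for n,u,v in[("R",585,365),("L",58,360)]:
    print(n,wray(180+u/2.5,180+v/2.5,.176)[1].round(1))
for n,u,v,z in [("cL",330,200,.176),("cR",408,200,.176),("root",369,200,.176)]:print(n,wray(180+u/2.5,180+v/2.5,z)[1].round(1))
```

```text
R [-21.2  45.   93.2]
L [-20.9 -66.9  93. ]
cL [16.6 -7.9 93.2]
cR [16.6  6.9 93.3]
root [16.7 -0.5 93.2]
```

Emit:
carry_out(
  targets=[
    [[-1,2,-2],0],
    [[-5,4,-3.5],0],
    [[-10,6,-2],0],
    [[-15.7,6.5,1],0],
    [[-20,6.5,4],0],
    [[-24.5,6.5,8],0],
    [[-28,6.5,11.5],0],
    [[-28,6.5,11.5],0],
  ],
)

```text
t: 5.58
ee_pos: [0.4816, 0.0019, 0.2532]
orientation: [0.992, 0.128, -0.001, -0.0]
force: [0.3, -0.3, -0.5]
finger_gap: -0.0001
finger_force: 0.0
```

Emit:
carry_out(
  targets=[
    [[0,0,0],0],
    [[0,0,0],0],
    [[0,0,0],0],
    [[-4,0,-3],0],
    [[-4,0,-3],0],
  ],
  fingers=35,
)

```text
t: 6.0
ee_pos: [0.4784, 0.001, 0.2574]
orientation: [0.992, 0.128, -0.0, 0.0]
force: [0.0, 0.0, -0.7]
finger_gap: 0.03
finger_force: 0.0
```

Emit:
carry_out(
  targets=[
    [[0,0,0],0],
    [[0,0,0],0],
    [[0,0,0],0],
    [[0,0,0],0],
    [[0,0,0],0],
    [[0,0,0],0],
    [[0,0,0],0],
  ],
  fingers=0,
)

```text
t: 6.58
ee_pos: [0.4787, 0.001, 0.2569]
orientation: [0.992, 0.128, 0.0, -0.0]
force: [0.1, 0.1, 0.2]
finger_gap: 0.0001
finger_force: 0.0
```

Run:
```python
from station import arm
import cv2,numpy as np
s=arm.state();print(s["ee_pos"],s["force"])
f=arm.grab_frame("wrist");a=f["color"][150:360,180:500,::-1];cv2.imwrite("pics/w4.png",cv2.resize(a,None,fx=2.5,fy=2.5,interpolation=cv2.INTER_CUBIC))
np.savez("wrist.npz",K=f["K"],T=f["tool_from_camera"],ee=s["ee_pos"],q=s["orientation"])
```

```text
[0.47867667 0.00104133 0.25686366] [0.06668966 0.11871076 0.2384573 ]
```

View pics/w4.png

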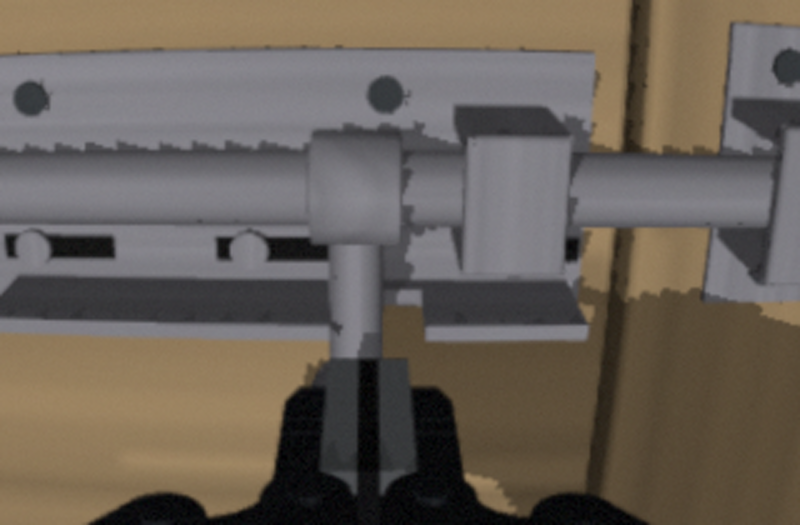

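The grip slipped off during the fold. The rod is in the keeper and the shaft (crop col 355) is slightly left of the notch, whose right edge is at col 425. The knob is hidden by the closed fingers, so I'll raise the tool clear and look from the side.

Emit:
carry_out(
  targets=[
    [[0,0,-10],0],
    [[0,0,-25],0],
    [[0,0,-40],0],
    [[0,0,-40],0],
  ],
)

```text
t: 6.97
ee_pos: [0.4795, 0.0008, 0.3005]
orientation: [0.992, 0.128, 0.002, 0.001]
force: [-0.1, 0.3, 0.0]
finger_gap: 0.0001
finger_force: 0.0
```

Run:
```python
from station import arm
import cv2,numpy as np
from h import *
for n,u,v,z in [("collar",355,190,.172),("shaft",355,330,.176),("notchR",425,325,.176),("upR",587,325,.176)]:
    print(n,wray(180+u/2.5,150+v/2.5,z)[1].round(1))
s=arm.state();print(s["ee_pos"],s["force"])
g=arm.grab_frame("side")["color"][130:270,340:460,::-1]
f=arm.grab_frame("wrist");a=f["color"][150:350,210:450,::-1]
g=cv2.resize(g,None,fx=3,fy=3,interpolation=cv2.INTER_CUBIC);a=cv2.resize(a,None,fx=1.8,fy=2.1,interpolation=cv2.INTER_CUBIC)
cv2.imwrite("pics/c5.png",np.hstack([g,a]))if g.shape[0]==a.shape[0] else print(g.shape,a.shape)
np.savez("wrist.npz",K=f["K"],T=f["tool_from_camera"],ee=s["ee_pos"],q=s["orientation"])
```

```text
collar [36.  -3.  84.9]
shaft [11.  -3.  80.9]
notchR [12.   9.5 80.9]
upR [11.7 39.3 80.9]
[0.47954749 0.00077348 0.30052959] [-0.08353328  0.27981647  0.0361592 ]
```

View pics/c5.png

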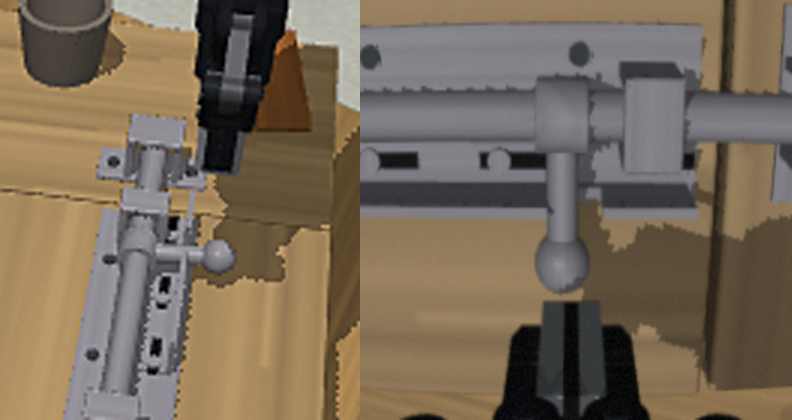

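Run:
```python
from h import *
for z in(.183,.189):print(wray(210+201/1.8,150+265/2.1,z))
print(wray(210+202/1.8,150+115/2.1,.174))
```

```text
(array([0.47624122, 0.00343078, 0.183     ]), array([ -2.97440083,  -3.67057734, 117.51117643]))
(array([0.47890534, 0.00405596, 0.189     ]), array([ -0.21582413,  -3.58535048, 111.52190276]))
(array([0.51343072, 0.01284894, 0.174     ]), array([ 35.35280942,  -3.35491822, 126.65918833]))
```

Emit:
carry_out(
  targets=[
    [[-3,-3.5,5],0],
    [[-3,-3.5,5],0],
    [[-3,-3.5,10],0],
    [[-3,-3.5,20],0],
    [[-3,-3.5,30],0],
    [[-3,-3.5,40],0],
    [[-3,-3.5,49],0],
    [[-3,-3.5,49],0],
  ],
  fingers=45,
)

```text
t: 7.73
ee_pos: [0.474, 0.0039, 0.2452]
orientation: [0.992, 0.128, -0.002, -0.001]
force: [-1.0, 0.4, -1.1]
finger_gap: 0.0389
finger_force: 0.0
```

Emit:
carry_out(
  targets=[
    [[0,0,0],0],
    [[0,0,0],0],
    [[0,0,0],0],
    [[0,0,0],0],
    [[0,0,0],0],
    [[0,0,0],0],
  ],
  fingers=0,
  squeeze=40,
)

```text
t: 8.23
ee_pos: [0.4752, 0.0035, 0.2485]
orientation: [0.992, 0.128, 0.001, 0.0]
force: [1.4, -0.6, 1.9]
finger_gap: -0.0001
finger_force: 1.1
```

Run:
```python
from h import *
for z in(.17,.18,.19,.2):print(z,unproj("side",(412.3,215.7),z).round(4),wray(210+201/1.8,150+265/2.1,z)[0].round(4))
from station import arm
import cv2
g=arm.grab_frame("side")["color"][130:270,340:460,::-1]
f=arm.grab_frame("wrist");a=f["color"][150:350,210:450,::-1]
g=cv2.resize(g,None,fx=3,fy=3,interpolation=cv2.INTER_CUBIC);a=cv2.resize(a,None,fx=1.8,fy=2.1,interpolation=cv2.INTER_CUBIC)
cv2.imwrite("pics/c6.png",np.hstack([g,a]));s=arm.state()
print(s["ee_pos"]);np.savez("wrist.npz",K=f["K"],T=f["tool_from_camera"],ee=s["ee_pos"],q=s["orientation"])
```

```text
0.17 [0.4723 0.0023 0.17  ] [0.4705 0.0021 0.17  ]
0.18 [0.4699 0.0129 0.18  ] [0.4749 0.0031 0.18  ]
0.19 [0.4674 0.0235 0.19  ] [0.4793 0.0042 0.19  ]
0.2 [0.465  0.0342 0.2   ] [0.4838 0.0052 0.2   ]
[0.47518307 0.00354712 0.24839517]
```

View pics/c6.png

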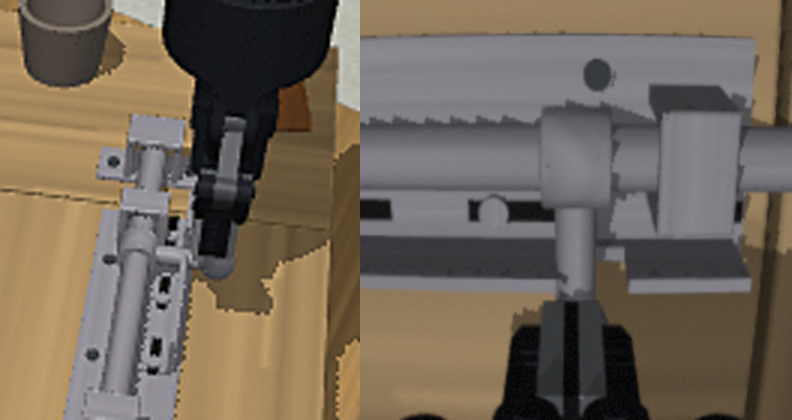

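Triangulating both views puts the knob at z≈0.171, 43 mm in front of the rod axis. The handle has therefore already dropped into the notch, nearly level. I'll press it down from above with shut fingers to confirm it is fully folded.

Emit:
carry_out(
  targets=[
    [[0,0,-6],0],
    [[-6,0,-6],0],
    [[-6,0,-6],0],
    [[-6,0,-3],0],
    [[-6,0,0],0],
    [[-6,0,0],0],
  ],
)

```text
t: 8.83
ee_pos: [0.4691, 0.002, 0.2476]
orientation: [0.992, 0.128, 0.0, 0.0]
force: [-1.8, -0.8, 6.4]
finger_gap: 0.0001
finger_force: 3.1
```

Emit:
carry_out(
  targets=[
    [[0,0,1],0],
    [[0,0,2],0],
    [[0,0,3],0],
    [[0,0,3],0],
  ],
)

```text
t: 9.17
ee_pos: [0.4692, 0.0019, 0.2461]
orientation: [0.992, 0.128, 0.0, 0.001]
force: [-4.7, -1.3, 12.3]
finger_gap: 0.0001
finger_force: 6.1
```

Emit:
carry_out(
  targets=[
    [[0,0,-10],0],
    [[0,0,-30],0],
    [[0,0,-50],0],
    [[0,0,-60],0],
    [[0,0,-60],0],
    [[0,0,-60],0],
  ],
)

```text
t: 9.67
ee_pos: [0.4693, 0.0021, 0.3047]
orientation: [0.992, 0.128, 0.0, 0.0]
force: [0.4, -0.2, -1.1]
finger_gap: -0.0001
finger_force: 0.0
```

Run:
```python
from h import *
from station import arm
import cv2
s=arm.state();print(s["ee_pos"],s["force"])
g=arm.grab_frame("side")["color"][160:260,350:450,::-1]
f=arm.grab_frame("wrist");a=f["color"][170:320,240:440,::-1]
g=cv2.resize(g,None,fx=4,fy=4,interpolation=cv2.INTER_CUBIC);a=cv2.resize(a,(400,400),interpolation=cv2.INTER_CUBIC)
cv2.imwrite("pics/c7.png",np.hstack([g,a]))
np.savez("wrist.npz",K=f["K"],T=f["tool_from_camera"],ee=s["ee_pos"],q=s["orientation"])
```

```text
[0.46927534 0.00207721 0.30466836] [ 0.37312911 -0.17763196 -1.12306263]
```

View pics/c7.png

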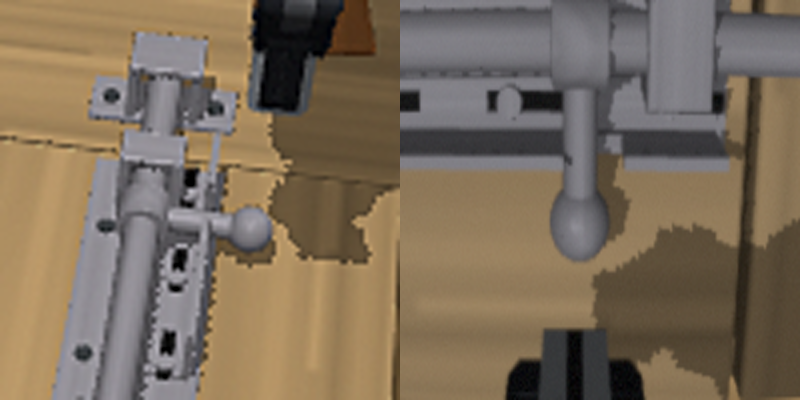

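The knob is at side pixel (413,217) and wrist crop (580,224). The handle lies level through the notch and the rod is in the keeper. One last triangulation, then I hand in if the height agrees.

Run:
```python
from h import *
from station import arm
S=(350+252/4,160+229/4);W=(240+180/2,170+224/400*150)
z=min(np.arange(.15,.2,.0005),key=lambda z:np.linalg.norm(unproj("side",S,z)-wray(*W,z)[0]))
print(z,unproj("side",S,z),wray(*W,z))
r=wray(240+180/2,170+40/400*150,.174)[1];print("collar",r)
if z<.1745: print(arm.sign_off())
```

```text
0.1665 [0.47101122 0.0013891  0.1665    ] (array([0.4717192 , 0.00156301, 0.1665    ]), array([  2.18560663,   1.09938394, 138.16926469]))
collar [ 45.53842573   0.87568759 130.68413109]
the job is handed in; nothing more can be done
None
```

The job is handed in, with the rod through the keeper, the handle level in its notch (knob measured at z ≈ 0.1665 m) and the gripper clear; I didn't measure the jar, cup and rib again, and no verdict came back.

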